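# Clamp the stuck paint jar and twist off its cap

### The job

The cap of the paint jar standing in the wooden clamping jig is stuck tight. Swing the clamp's handle fully down so that the plunger braces the jar in the V-block, then unscrew the cap without letting the jar turn or lift, stop turning once its lugs come free of the threads (about a fifth of a turn), and raise it straight up. Finish still holding the cap in the gripper, level and still, about a finger's breadth above the middle of the jar's mouth; leave the clamp shut and the cup, the brush and the other jar where they are.

Things in the scene. Friction and masses are not known exactly. Their poses are not given: they have to be found in the camera images.
- jig: Clamping jig fixed to the table: plywood board 330 x 130 x 18 mm, along it a wooden V-block (top 72 mm above table) and a steel toggle clamp (28 mm wide, top 69 mm, x -148 to -78 mm), the jar standing between. Origin: board's underside, on the jar's axis when home in the V. x axis: the way the plunger pushes, clamp to V-block; z up. Board spans x -250 to +80 mm.
- clamp_handle (a joint): Handle angle, rad, in the jig's upright x-z plane: 1.05 to 1.5 at the start = nearly upright, plunger drawn back; 0 = level, pointing along jig -x, over dead centre against its stop, clamp locked. Stiff (0.16 N m), stays where left; under 15 N at the grip swings it. It drives the plunger, which presses the jar with about 40 N when shut.
- handle_grip (a point): Middle of the handle's black sleeve, 78 mm from the pivot: a round bar 16 mm thick, from 36 to 112 mm from the pivot. Pinch it from above, fingers closing along the jig's y axis, or push it down.
- handle_pivot (a point): Handle's pivot, at x -136, y 0, z 60 mm in the jig's frame; pivot axis = jig's y. At angle q the grip lies 78 mm from it towards (-cos q, 0, sin q) in the jig's frame.
- plunger_tip: Black rubber tip of the plunger, a disc 25 mm in diameter, 11 mm thick, pushed along the jig's x axis against the jar. Sprung. Origin: centre of its back face.
- jar: Round amber glass paint jar: body 72 mm diameter to 66 mm up, shoulder, mouth 45 mm diameter, rim at 92 mm; about 0.3 kg. Stands loose on the jig's board between plunger tip and V-block, up to 4 mm short of home. Origin: centre of its underside, z up. Three thread ramps, 120 degrees apart, outside its mouth.
- jar_rim (a point): Centre of the jar's mouth, at rim height, 92 mm above the jar's underside.
- jar_label (a point): Middle of a small white paper label (30 x 34 mm) on the jar's wall, 35 mm up, on the jar's +x side (36 mm from its axis). It shows whether the jar turns.
- cap: Round steel twist-off cap on the jar, 58 mm diameter, 16 mm high, 0.05 kg, level when screwed on; three lugs inside its lower edge hook under the jar's threads. Origin: centre of its lower edge, z up; screwed on, that is 8.5 mm below the rim. Its side is free all round to be gripped from above. Stuck: turning takes 0.4 to 0.8 N m; grip with 40 N or more.
- paint_cup: Bystander: empty white plastic cup, 84 mm diameter, 115 mm high. Origin: centre of its underside.
- spare_jar: Bystander: a second closed jar of the same kind, 100 mm high, standing on the table beside the jig. Origin: centre of its underside.
- brush: Bystander: paint brush, 220 mm long, lying on the table. Origin: its middle, underside.
- cap_top (a point): Centre of the cap's top, 16 mm above its origin. Unscrew anticlockwise from above; it rises 1 mm. At the start the cap's x axis is 1.11 to 1.28 rad clockwise of the jar's; the lugs are free when the two are within 0.31 rad, either way: then the springy liner in the cap pushes up on the hand (about 15 N for 1 mm) and it lifts straight off. Turned further, the lugs jam on the next thread.

How it is judged (in metres and radians):
On the way, in this order (a step that is already met when the one before it is completed fails the run):
1. the clamp is shut: handle fully down and the plunger tip pressing on the jar (value of joint clamp_handle below 0.1 rad and contact force between plunger_tip and jar above 15 N), for 0.2 s.
2. with the clamp shut, the cap has been turned until its lugs come free while still down on the jar (all of step 1 and angle between the x axis of cap and the x axis of jar, either way round below 0.45 rad and z of cap in the frame of jar below 0.092 m), for 0.04 s.
At the end, for the whole second after the job is handed in: Ends holding the cap in the fingers: still, clear of the jar, lower edge 6 to 40 mm above the rim, within 15 mm of the mouth's axis, level to 0.2 rad, x axis within 0.6 rad of the jar's; clamp down (under 0.1 rad), tip pressing on the jar over 15 N; jar upright on the board (all of step 1 and contact force between the fingers and cap above 1 N and contact force between cap and jar below 0.1 N and z of cap in the frame of jar between 0.098 and 0.132 m and horizontal distance between cap and jar_rim below 0.015 m and angle between cap's own z axis and vertical below 0.2 rad and angle between the x axis of cap and the x axis of jar, either way round below 0.6 rad and linear speed of cap below 0.02 m/s and z of jar in the frame of jig below 0.022 m and angle between jar's own z axis and vertical below 0.06 rad); the arm keeps its last pose, push and grip.
It fails at once if the jar is turned, lifted or knocked about: its label moves more than 15 mm (distance of jar_label from where it was at the start of the episode above 0.015 m).
It fails at once if the cup is disturbed (moved over 30 mm) (distance of paint_cup from where it was at the start of the episode above 0.03 m).
It fails at once if the other jar is disturbed (moved over 30 mm) (distance of spare_jar from where it was at the start of the episode above 0.03 m).
It fails at once if the brush is disturbed (moved over 30 mm) (distance of brush from where it was at the start of the episode above 0.03 m).
It also fails if it takes over 51 s, if anything falls off the work surface, if the arm or the gripper's body presses on something with over 40 N, if the wrist force passes 120 N, or if a joint passes its speed limit or range.

### The arm

A 7-joint arm with a two-finger parallel gripper is mounted at the origin on the work surface. World frame = base frame: x ahead of the robot, y to its left, z up, the work surface at z = 0. Lengths are in m, angles in degrees, forces in N, time in s.
With the tool pointing down it reaches from about 0.35 to 0.775 m from the base axis. Payload 3.1 kg.
Tool frame: the origin (TCP) lies at the very end of the fingers, on their centre line; the grasp point (between the pads) lies 19 mm behind it; z points along the fingers, y is the line along which they close (so a half turn about z gives the same grasp; the last joint's range is limited). The gripper opens to 85 mm and grips with 20 to 120 N. Pads are 22 mm wide; open, the fingers measure 114 mm over their backs; the gripper's body (76 mm by 85 mm) begins 54 mm behind the grasp point. The pads swing forward as they close: fully open they stand 13 mm farther back than shut.
Start: joints at [-67.305, 17.813, 0.802, 86.603, -0.252, 75.585, -1.558], TCP at [0.233, 0.498, 0.231] pointing down, gripper open.
Joint ranges: [-154.91, 154.91], [-16.99, 109.72], [-72.82, 74.43], [7.12, 147.25], [-82.49, 262.49], [11.32, 116.49], [-174.64, 174.64]. Speed limits (degrees/s): [159.86, 159.86, 180, 180, 180, 180, 180].

### API

Orientations are given as [roll, pitch, yaw] about the fixed x, y, z axes, in that order (R = Rz(yaw) Ry(pitch) Rx(roll)).
In Python, from station import robot, grab_frame, calibration gives the robot as it stands (robot), with the cameras as plain functions. Calls block until the motion is done:
- robot.move_to(position, orientation): joint-space move of the TCP to a pose.
- robot.line_to(position, orientation=None, velocity=0.15, f_stop=None): straight line of the TCP; orientation=None keeps the orientation; velocity is the mean speed in m/s. With f_stop (N) it stops when the force on the tool has changed by that much, and returns True; else False.
- robot.move_j(angles): joint-space move.
- robot.gripper_to(opening, force=None): opening from 0.0 (shut) to 1.0 (fully open); force is the grip in N (None keeps the last); returns when the fingers have stopped.
- robot.pause(seconds).
- robot.inverse_kinematics(position, orientation): joint angles nearest the present ones, or None.
- robot.sense(): the state.
- grab_frame(name): name is "side" or "top" or "wrist"; returns the picture (400x640x3 uint8, red, green, blue); there is no depth.
- calibration(name): a dict with "mtx" (3x3 intrinsics, pixels), "k1" (the pictures are not rectified: a ray, as slopes to the right and down, at radius r is drawn at 1 + k1 r^2 times it, then the intrinsics apply), "extrinsics" (4x4, takes a point from world to camera coordinates); the wrist camera has in their place "T_tool_cam" (4x4, takes a point from camera to tool coordinates, whose origin is the TCP and whose axes are the flange's). Camera axes: x right, y up, looking along -z (the intrinsics and any distortion apply to the point x, -y, -z); pixel columns grow to the right and rows downward; lengths in m; the calibration is good to about 2 mm. A picture is of the moment at which its call begins: read the wrist's pose just before it. calibration takes no time and is no camera call.
A pose or a line that the arm cannot do raises robot.PlanningError and nothing moves.
- robot.close_job(): hands the job in; it is judged then, once.
The state is a dict: "time_s": time; "joint_positions": joint angles; "dq": joint speeds; "joint_torque": joint torques, N m; "tool_pos": TCP position; "eef_rot": TCP orientation; "contact_force": force on the tool from outside, world axes, zero at the start; "torque": the same for the moment, N m; "finger_gap": opening from 0.0 (shut) to 1.0 (fully open); "gripper_force": force on a finger pad.
Only numpy, scipy, OpenCV 4.12 (cv2) and the standard library are available. Lean on these libraries where they do the work, as an engineer would, in place of code of your own. Each camera call takes 0.05 s, during which the arm holds its last target. There are 200 camera calls.

## Working session

There is one attempt and no reset: what is moved stays moved. The work goes in short steps, each a Python script; the robot and the scene stay as the last script left them, time stands still between calls to the robot, and variables do not carry over. Pictures are saved under pics/ and viewed, at most 10 in all, crops included, and the job is handed in when it is done.

```bash
ls; mkdir -p pics; python3 - <<'E'
from station import robot, grab_frame, calibration
import cv2,numpy as np
for n in("side","top"):
    cv2.imwrite(f"pics/{n}0.png",grab_frame(n)[:,:,::-1])
    c=calibration(n);print(n,c)
print(calibration("wrist"));print(robot.sense())
E
```

```text
pics
station.py
side {'mtx': array([[481.05816574,   0.        , 320.90789073],
       [  0.        , 481.05816574, 194.36994602],
       [  0.        ,   0.        ,   1.        ]]), 'k1': -0.11557701108091539, 'extrinsics': array([[ 0.96964379, -0.24429499,  0.01053014, -0.51771736],
       [ 0.16648858,  0.69113312,  0.70328981, -0.1726693 ],
       [-0.1790879 , -0.68018745,  0.71082527, -1.20576662],
       [ 0.        ,  0.        ,  0.        ,  1.        ]])}
top {'mtx': array([[392.16162385,   0.        , 324.89034579],
       [  0.        , 392.16162385, 197.0707607 ],
       [  0.        ,   0.        ,   1.        ]]), 'k1': -0.025944283268319965, 'extrinsics': array([[-0.02306108, -0.99953222,  0.02008824,  0.00858748],
       [ 0.98016714, -0.01864916,  0.19729316, -0.53316196],
       [-0.19682624,  0.02423962,  0.9801387 , -1.07126771],
       [ 0.        ,  0.        ,  0.        ,  1.        ]])}
{'mtx': array([[358.39169814,   0.        , 315.55132927],
       [  0.        , 358.39169814, 202.50672691],
       [  0.        ,   0.        ,   1.        ]]), 'k1': -0.
[... 392 characters left out ...]
'joint_positions': array([-67.3071554 ,  17.85559589,   0.80138433,  86.68379481,
        -0.25140175,  75.58555966,  -1.55886524]), 'dq': array([ 0.04932486, -0.09504756,  0.0150985 , -0.16794156, -0.08497908,
        0.11669816,  0.01854931]), 'joint_torque': array([ 1.07814074e-03, -3.80855370e+01,  1.46703017e-01, -2.31242520e+01,
        1.22332951e-02,  8.16181448e-03, -1.26717777e-05]), 'tool_pos': array([0.2328592 , 0.49753494, 0.23032496]), 'eef_rot': array([-1.79876932e+02,  5.70991490e-03,  1.54922399e+02]), 'contact_force': array([-0.02197096, -1.01289162,  0.8707436 ]), 'torque': array([0.01791948, 0.00802594, 0.01789516]), 'gripper_force': 0.0, 'finger_gap': 0.9981021421220341}
```

View pics/side0.png

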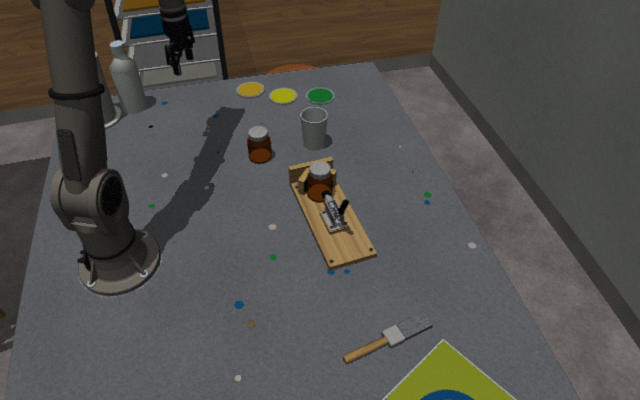

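View pics/top0.png

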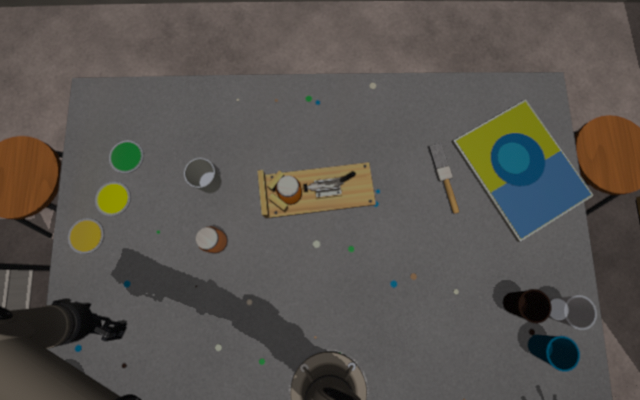

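The side picture shows the jig with the jar's cap at (319,170) and the clamp handle at (342,212). In the top picture the board spans about (259,173) to (374,206), the cap is at (289,186), the other jar at (210,238), the cup at (199,173), and the brush lies far to the right.

```bash
cat > h.py <<'E'
from station import robot, grab_frame, calibration
import cv2,numpy as np
from scipy.spatial.transform import Rotation as R
def cam(n,s=None):
    c=calibration(n)
    if n=="wrist":
        T=np.eye(4);T[:3,:3]=R.from_euler("xyz",s["eef_rot"],degrees=True).as_matrix();T[:3,3]=s["tool_pos"]
        return c,T@c["T_tool_cam"]
    return c,np.linalg.inv(c["extrinsics"])
def plane(px,z,c,W):
    """pixels (N,2) -> world points on height z"""
    u=cv2.undistortPoints(np.float64(px).reshape(-1,1,2),c["mtx"],np.array([c["k1"],0,0,0]))[:,0]
    d=np.c_[u[:,0],-u[:,1],-np.ones(len(u))]@W[:3,:3].T
    o=W[:3,3];return o+d*((z-o[2])/d[:,2])[:,None]
def proj(P,c,W):
    q=(np.atleast_2d(P)-W[:3,3])@W[:3,:3]*[1,-1,-1]
    return cv2.projectPoints(q,np.zeros(3),np.zeros(3),c["mtx"],np.array([c["k1"],0,0,0]))[0][:,0]
def big(m):
    cs=cv2.findContours(np.uint8(m)*255,cv2.RETR_EXTERNAL,cv2.CHAIN_APPROX_NONE)[0]
    return max(cs,key=cv2.contourArea)
def shot(n,f):
    s=robot.sense();im=grab_frame(n);cv2.imwrite(f"pics/{f}.png",im[:,:,::-1]);return im,*cam(n,s)
E
python3 - <<'E'
from h import *
for n,bx,cp in(("top",(250,155,385,225),(289,186)),("side",(285,155,380,275),(319,169))):
    c,W=cam(n);im=cv2.imread(f"pics/{n}0.png")
    h=cv2.cvtColor(im,cv2.COLOR_BGR2HSV)
    m=(h[...,0]>8)&(h[...,0]<30)&(h[...,1]>70)&(h[...,2]>90)
    x0,y0,x1,y1=bx;k=np.zeros_like(m);k[y0:y1,x0:x1]=1
    ct=big(m&k);p=plane(ct,.018,c,W)[:,:2]
    r=cv2.minAreaRect(np.float32(p*1000));print(n,r,cv2.boxPoints(r).round().tolist())
    print("cap",plane([cp],.1175,c,W), "cam",W[:3,3])
for px,z in(((199,173),.1),((206,238),.1)):print(plane([px],z,*cam("top")))
E
```

```text
top ((566.9144287109375, 11.311553955078125), (135.88356018066406, 315.2276916503906), 5.878687381744385) [[483.0, 161.0], [515.0, -152.0], [651.0, -139.0], [618.0, 175.0]]
cap [[0.55272727 0.0955155  0.1175    ]] cam [0.31193227 0.02460756 1.15500764]
side ((563.7706298828125, 11.98187255859375), (129.92263793945312, 317.1104736328125), 5.935551643371582) [[483.0, 163.0], [516.0, -152.0], [645.0, -139.0], [612.0, 176.0]]
cap [[0.55146995 0.09558689 0.1175    ]] cam [ 0.31481068 -0.8272856   0.98397757]
[[0.59838205 0.34548054 0.1       ]]
[[0.41803426 0.31961359 0.1       ]]
```

```bash
python3 - <<'E'
from h import *
ex=np.array([-.1024,.9947,0]);O=np.array([.557,.102,0])
p=O-.03*ex;p[2]=.28
robot.move_to(p.tolist(),[180,0,95.9])
s=robot.sense();print(s["time_s"],s["tool_pos"],s["eef_rot"],s["joint_positions"])
shot("wrist","w1")
E
```

```text
2.05 [0.55971578 0.07458664 0.27962309] [-1.79957191e+02 -7.33961034e-02  9.61223774e+01] [-32.93746407  20.15261307  33.24908405  79.89809092 -11.03604672
  83.2163449    6.12506549]
```

View pics/w1.png

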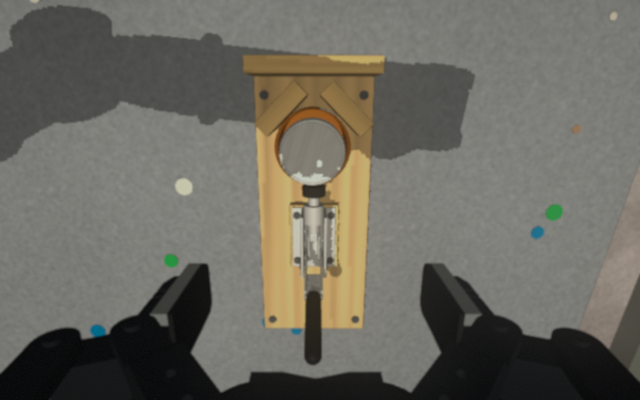

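The wrist picture shows the board's clamp end at row 328 between columns 265 and 363. The cap is a disc about (313,152), radius 35, and the black handle runs from (314,292) to (313,362).

```bash
cat > m.py <<'E'
from h import *
im=cv2.imread("pics/w1.png");h=cv2.cvtColor(im,cv2.COLOR_BGR2HSV)
s=robot.sense();c,W=cam("wrist",s)
m=(h[...,0]>8)&(h[...,0]<30)&(h[...,1]>70)&(h[...,2]>90)
k=np.zeros_like(m);k[190:345,240:390]=1
ct=big(m&k)[:,0]
L=[];Rr=[];B=[]
for r in range(200,318):
    q=np.where((m&k)[r])[0];L.append((q[0]-.5,r));Rr.append((q[-1]+.5,r))
for cc in list(range(275,300))+list(range(325,355)):
    q=np.where((m&k)[:,cc])[0];B.append((cc,q[-1]+.5))
P=[plane(a,.018,c,W)[:,:2] for a in(L,Rr,B)]
def fit(p):
    a=cv2.fitLine(np.float32(p),cv2.DIST_HUBER,0,.001,.001).ravel();return a
f=[fit(p) for p in P]
d=[np.array(a[:2])*np.sign(a[1]) for a in f[:2]];ex=d[0]+d[1];ex/=np.linalg.norm(ex)
ey=np.array([-ex[1],ex[0]])
print("yaw",[np.degrees(np.arctan2(a[1],a[0])) for a in d],np.degrees(np.arctan2(f[2][1],f[2][0])))
yl,yr=[np.mean(p@ey) for p in P[:2]];xb=np.median(P[2]@ex)
print("width",yl-yr)
O=ex*(xb+.25)+ey*(yl+yr)/2
# cap: grey disc
g=(h[...,1]<60)&(h[...,2]>85);k=np.zeros_like(g);k[105:190,270:357]=1
k[182:,:]=0
cc=big(g&k);hull=cv2.convexHull(cc);(e0,ax,an)=cv2.fitEllipse(hull);print("cap px",e0,ax,an)
C=plane([e0],.1175,c,W)[0,:2];print("cap",C,"in jig",(C-O)@ex,(C-O)@ey)
print("O",O,"ex",ex)
if __name__=="__main__":
    # handle
    o=W[:3,3];d=plane([(313,360)],0,c,W)[0]-o
    qs=np.radians(np.arange(40,95,2))
    E=np.r_[ex,0];piv=np.r_[O,0]-.136*E+[0,0,.06]
    for L in(.112,):
      best=[]
      for q in qs:
        t=piv+L*(-np.cos(q)*E+[0,0,np.sin(q)])
        best.append(np.hypot(*(proj(t,c,W)[0]-[313,355])))
      i=np.argmin(best);print("handle q",qs[i],best[i])
    for q in(1.05,1.2,1.3,1.4,1.5):print(q,[proj(piv+l*(-np.cos(q)*E+[0,0,np.sin(q)]),c,W)[0].round() for l in(.036,.078,.112)])
    print("tip (plunger) etc ok")
E
python3 m.py
```

```text
yaw [np.float32(96.08983), np.float32(96.09627)] 5.060571
width 0.12958805529481016
cap px (311.7550964355469, 151.3698272705078) (65.9113998413086, 66.2360610961914) 107.1559066772461
cap [0.55312124 0.10103749] in jig -0.0016099503151475929 0.0008450569828493183
O [0.55379064 0.10272804] ex [-0.10614356  0.99435085]
handle q 1.2915436464758039 0.8871723443547129
1.05 [array([313., 293.]), array([313., 333.]), array([313., 369.])]
1.2 [array([313., 290.]), array([313., 326.]), array([313., 361.])]
1.3 [array([313., 288.]), array([313., 321.]), array([312., 354.])]
1.4 [array([313., 285.]), array([313., 315.]), array([312., 345.])]
1.5 [array([313., 283.]), array([313., 308.]), array([312., 334.])]
tip (plunger) etc ok
```

```bash
python3 - <<'E'
from m import *
E=np.r_[ex,0];piv=np.r_[O,0]-.136*E+[0,0,.06];r=.085
def tcp(q):return (piv+r*(-np.cos(q)*E+[0,0,np.sin(q)])-[0,0,.019]).tolist()
yaw=float(np.degrees(np.arctan2(ex[1],ex[0])));o=[180,0,yaw]
a=tcp(1.25);up=a[:2]+[.22]
robot.line_to(up,o);print("stop",robot.line_to(a,o,velocity=.12,f_stop=8))
robot.gripper_to(0.0,force=30)
s=robot.sense();print(s["time_s"],s["finger_gap"],s["gripper_force"],s["contact_force"],s["tool_pos"],a)
f0=s["contact_force"]
for q in np.linspace(1.25,-.03,9)[1:]:
    robot.line_to(tcp(q),o,velocity=.06)
    s=robot.sense();f=s["contact_force"]-f0
    print(q.round(2),s["tool_pos"]-tcp(q),f.round(1),s["finger_gap"])
    if np.linalg.norm(f)>60:break
print(s["time_s"])
E
```

```text
yaw [np.float32(96.08983), np.float32(96.09627)] 5.060571
width 0.12958805529481016
cap px (311.7550964355469, 151.3698272705078) (65.9113998413086, 66.2360610961914) 107.1559066772461
cap [0.55312124 0.10103749] in jig -0.0016099503151475929 0.0008450569828493183
O [0.55379064 0.10272804] ex [-0.10614356  0.99435085]
stop False
4.825 0.177117326068933 29.371117651462555 [-1.02412827 -0.51703696  1.82390574] [ 0.57129206 -0.05919037  0.12187854] [0.5710710631495021, -0.05915466990393163, 0.12166369264522482]
1.09 [ 1.73944432e-04  5.00046589e-04 -2.08821913e-05] [ 1.   2.8 -0.1] 0.17145949185029688
0.93 [ 0.00016584  0.00010859 -0.00033108] [ 2.3  1.4 -2. ] 0.17777121082786523
0.77 [ 1.35311174e-04 -9.78963990e-05 -2.44572157e-04] [ 1.9  1.1 -2.2] 0.17476233824488188
0.61 [1.46969669e-04 7.22012547e-05 3.09920277e-04] [1.1 2.4 1.2] 0.17186967924779434
0.45 [ 0.0001993  -0.00032085  0.00035435] [1.9 2.1 1.6] 0.17592274821753554
0.29 [ 0.00021362 -0.00086191  0.00023843] [2.4 1.  0.8] 0.17477739791409616
0.13 [ 2.10905592e-04 -1.13744956e-03 -3.53280362e-05] [ 3.3 -1.  -1.2] 0.17668788841886562
-0.03 [ 0.00037146 -0.00122014  0.00197202] [-0.9 -0.4  8.3] 0.17588342453897882
7.825
```

```bash
cat > g.py <<'E'
from h import *
O=np.array([.55379064,.10272804]);ex=np.array([-.10614356,.99435085]);ey=np.array([-ex[1],ex[0]])
E=np.r_[ex,0];yaw=float(np.degrees(np.arctan2(ex[1],ex[0])))
E
python3 - <<'E'
from g import *
s=robot.sense();p=s["tool_pos"]
q=p.copy();q[2]-=.006;robot.line_to(q.tolist(),None,velocity=.05,f_stop=15)
s=robot.sense();print(s["tool_pos"]-p,s["contact_force"])
robot.gripper_to(1.0)
q[2]=.2;robot.line_to(q.tolist(),None,velocity=.2)
# view pose again
v=np.r_[O,0]-.02*E;v[2]=.24
robot.line_to(v.tolist(),[180,0,yaw],velocity=.2)
shot("wrist","w2");s=robot.sense();print(s["time_s"],s["tool_pos"].tolist(),s["eef_rot"].tolist(),s["contact_force"],s["torque"])
E
```

```text
[ 0.00010471 -0.00024884 -0.00167158] [-6.97180333  1.94299109 23.75655366]
10.9667 [0.5558932390985473, 0.0806837514766068, 0.2397680974479386] [-179.9699745549805, 0.07055448234980433, 95.91035089653465] [ 0.02617666 -0.13446915 -0.46748333] [ 0.01781934  0.02183284 -0.01357439]
```

View pics/w2.png

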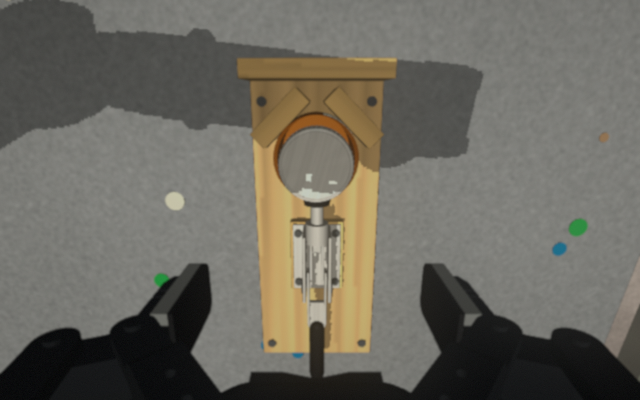

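The handle now lies flat along the board, the sleeve starting near (317,322), and the plunger tip touches the jar at (316,203). The cap is a disc at about (315,163), radius 40.

```bash
python3 - <<'E'
from g import *
im=cv2.imread("pics/w2.png");h=cv2.cvtColor(im,cv2.COLOR_BGR2HSV);c,W=cam("wrist",robot.sense())
g=(h[...,1]<60)&(h[...,2]>85);k=np.zeros_like(g);k[110:201,268:362]=1
e=cv2.fitEllipse(cv2.convexHull(big(g&k)));C=plane([e[0]],.1175,c,W)[0,:2]
print("cap",e,C,(C-O)@ex,(C-O)@ey)
C=(C+O)/2 if np.linalg.norm(C-O)<.004 else C
y0=65;s=robot.sense()
hi=np.r_[C,.16].tolist()
for y in(y0,y0+70):print(y,robot.inverse_kinematics(hi,[180,0,y]))
robot.line_to(hi,[180,0,y0],velocity=.1)
print("stop",robot.line_to([*C.tolist(),.089],None,velocity=.06,f_stop=8))
f0=robot.sense()["contact_force"]
robot.gripper_to(0.0,force=80);robot.pause(.2)
s=robot.sense();print(s["time_s"],s["finger_gap"],s["gripper_force"],s["contact_force"]-f0,s["tool_pos"],C,s["eef_rot"],s["joint_positions"])
im=grab_frame("side");cv2.imwrite("pics/s2.png",cv2.resize(im[110:260,230:430,::-1],None,fx=4,fy=4))
E
```

```text
cap ((315.6062316894531, 164.0184326171875), (74.79750061035156, 74.93226623535156), 157.96136474609375) [0.55304729 0.10395207] 0.0012960171762856098 0.0006092232022732765
65 [-38.78435749  24.93456272  36.68136767  91.98249042 -15.72324693
  68.32976622 -23.81263889]
135 [-29.96421427  23.05795094  24.01846493  91.6430202   -9.94218178
  67.41931347  41.18073547]
stop False
13.8583 0.6559864468032516 84.06924281967804 [-1.52336108 -0.12839753  7.14445816] [0.55391555 0.10340866 0.08989648] [0.55341897 0.10334006] [ 1.79952276e+02 -5.66371048e-02  6.49945693e+01] [-37.78356757  29.22512154  35.49344498  96.83323563 -19.12870249
  60.03235194 -21.084828  ]
```

View pics/s2.png

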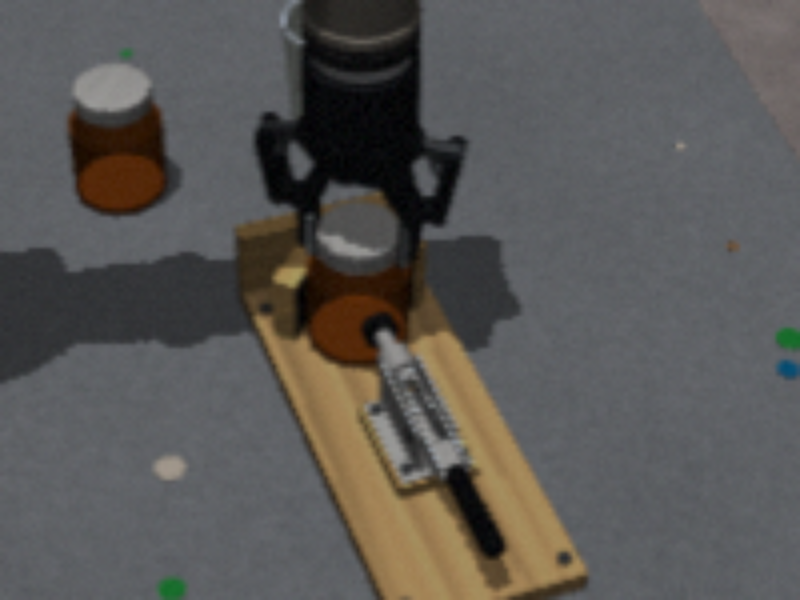

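The crop shows the fingers either side of the cap (about (358,235)) with their tips above the jar's shoulder; the clamp handle lies flat at (475,505). The grip is good, so I turn now.

```bash
python3 - <<'E'
from g import *
s=robot.sense();j=s["joint_positions"].copy();b=j[6];f0=s["contact_force"];q=j.copy()
for a in(10,20,30,40,44,48,51,54,57,60,63):
    q[6]=b+a;robot.move_j(q.tolist());s=robot.sense();f=s["contact_force"]-f0
    print(a,(s["eef_rot"][2]-65).round(1),"f",f.round(1),"Tz",s["torque"].round(2),s["tool_pos"].round(4),s["finger_gap"].round(3),s["gripper_force"].round(0))
    if np.linalg.norm(f)>40:break
print(s["time_s"]);shot("side","s3")
E
```

```text
Traceback (most recent call last):
AttributeError: 'float' object has no attribute 'round'
```

```bash
python3 - <<'E'
from g import *
s=robot.sense();q=s["joint_positions"].copy();b=-21.08;f0=s["contact_force"]
print(q[6],f0,s["torque"],s["eef_rot"])
for a in(20,30,40,44,48,51,54,57,60,63):
    q[6]=b+a;robot.move_j(q.tolist());s=robot.sense();f=s["contact_force"]-f0
    print(a,round(float(s["eef_rot"][2])-65,1),"f",f.round(1),"T",s["torque"].round(2),s["tool_pos"].round(4),round(s["finger_gap"],3),round(s["gripper_force"]))
    if np.linalg.norm(f)>40:break
print(s["time_s"]);shot("side","s3")
E
```

```text
-11.205580840965087 [-0.37101278 -0.43377769  4.06757346] [-0.04695151  0.20145166  0.42981658] [ 1.79932417e+02 -2.43302200e-02  7.49146872e+01]
20 19.8 f [-0.  -0.4 -1. ] T [-0.05  0.16  0.39] [0.554  0.1034 0.0903] 0.655 85
30 29.8 f [-0.9 -0.2  1.7] T [-0.01  0.34  0.39] [0.554  0.1034 0.0904] 0.654 85
40 39.8 f [-1.4 -0.4  2.8] T [0.02 0.41 0.35] [0.554  0.1034 0.0905] 0.658 85
44 43.8 f [-1.7  1.   2.7] T [0.   0.43 0.18] [0.554  0.1035 0.0907] 0.656 85
48 47.8 f [-1.4  0.9  3.8] T [-0.01  0.48  0.22] [0.554  0.1035 0.0909] 0.654 85
51 50.7 f [-2.7 -0.6  5.9] T [-0.04  0.67  0.09] [0.554  0.1035 0.0912] 0.66 85
54 53.7 f [-3.5  1.2  8.3] T [-0.05  0.84  0.12] [0.554  0.1035 0.0917] 0.655 86
57 56.7 f [-3.   0.9  8.4] T [-0.06  0.95  0.12] [0.554  0.1034 0.0917] 0.656 86
60 59.7 f [-3.5 -0.1  8.2] T [-0.11  0.91  0.14] [0.554  0.1034 0.0916] 0.658 86
63 62.7 f [-3.3  0.5  9.5] T [-0.09  0.87  0.08] [0.554  0.1034 0.0917] 0.655 86
16.825
```

The torque dropped and the liner's push appeared at 51–54°, so the lugs are free. Next I lift.

```bash
python3 - <<'E'
from g import *
p=robot.sense()["tool_pos"];f0=robot.sense()["contact_force"]
for dz in(.004,.008,.025):
    t=(p+[0,0,dz]).tolist();r=robot.line_to(t,None,velocity=.02,f_stop=40)
    s=robot.sense();print(dz,r,(s["tool_pos"]-p).round(4),(s["contact_force"]-f0).round(1),round(s["finger_gap"],3))
    if r:break
robot.pause(.5);s=robot.sense();print(s["time_s"],s["eef_rot"],s["contact_force"],s["torque"],s["gripper_force"],abs(s["dq"]).max())
im=grab_frame("side");cv2.imwrite("pics/s4.png",cv2.resize(im[110:260,230:430,::-1],None,fx=4,fy=4))
E
```

```text
0.004 False [-0.0003 -0.      0.0035] [  3.8  -0.7 -13.1] 0.653
0.008 False [ 0.0002 -0.      0.0081] [  3.4  -0.3 -13.1] 0.658
0.025 False [-0.0001 -0.      0.0249] [  2.8  -0.9 -13. ] 0.659
19.15 [1.79942646e+02 3.93763915e-02 1.28038106e+02] [ 0.52742973 -0.15788391 -0.23690398] [ 0.01147507  0.05718907 -0.00906859] 84.56000755308196 0.08758096137877953
```

View pics/s4.png

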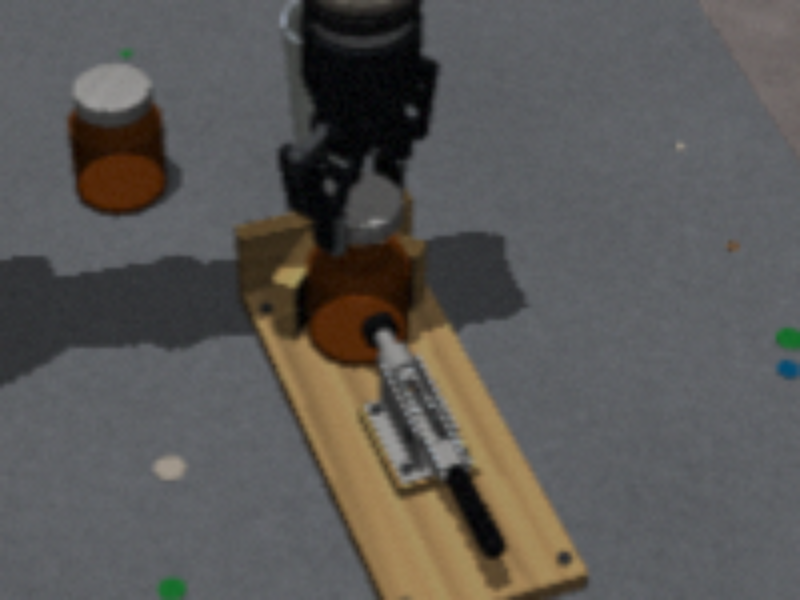

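The crop shows the cap held level above the jar at about (375,210). The jar stands in the V-block at (358,300) and the clamp is shut.

```bash
python3 -c "
from station import robot, grab_frame, calibration
print(robot.close_job())"
```

```text
the job is handed in; nothing more can be done
None
```

I handed the job in at about 19 s on the robot's clock: the clamp is shut, and the gripper holds the cap still and level, its lower edge about 16 mm above the jar's rim; the judge's result was not shown to me.

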